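# Set out the measuring cups and open the safety-capped cleaner

## Robot

A 6-joint arm with a two-finger parallel gripper is mounted at the origin on the work surface. World frame = base frame: x ahead of the robot, y to its left, z up, the work surface at z = 0. Lengths are in m, angles in rad, forces in N, time in s.
With the tool pointing down it reaches from about 0.3 to 0.825 m from the base axis. Payload 5.4 kg.
Tool frame: the origin (TCP) lies at the very end of the fingers, on their centre line; the grasp point (between the pads) lies ctrl.grasp_offset behind it (ctrl.grasp_offset is the distance from the TCP to the grasp point, in m); y points along the fingers, z is the direction in which the jaws open and shut, and the axes are right-handed (so a half turn about y gives the same grasp; the last joint's range is limited). The gripper opens to 92 mm and grips with 3 to 60 N. Pads are 20 mm wide; open, the fingers measure 128 mm over their backs; the gripper's body (75 mm by 189 mm) begins 69 mm behind the grasp point.
Start: joints at [-1.532, 0.158, 1.597, -0, 1.386, -0.21], TCP at [0.142, -0.557, 0.215] pointing down, gripper open.
Joint ranges: [-2.91, 2.91], [-0.94, 2.29], [0.18, 2.7], [-1.29, 4.43], [0.17, 2.64], [-3, 3]. Speed limits (rad/s): [2.57, 2.57, 3.14, 3.14, 3.14, 3.14].

## Interface

Orientations are given as a rotation vector (axis times angle).
In Python, from plant import get_state, optics, ctrl gives the robot as it stands.
- The arm moves only by the shell command python3 -m crank 'ROWS' [FORCE]. ROWS is JSON, a list of rows, each a list of 7 numbers: the shift along the tool's x, y, z scaled (see below), then the turn, a rotation vector about the tool's x, y, z scaled (see below), then the opening, from 0 (shut) to 1 (fully open). A call has 1 to 8 rows; each row shifts and turns the commanded pose from where the row before left it, along the tool's axes as they then stand; what a row does not reach is not made up. The controller multiplies each number of a shift by 800 mm and each number of a turn by pi rad. A row lasts 1/10 s, in which the tool goes at most 50 mm and 8.59 degrees, less where a joint would pass 70% of its speed; a pose out of reach is approached as far as the arm can. A call with a number of a shift or a turn outside -1 to 1 is refused whole. A call with a gripper value outside its range is refused whole. The fingers move at their own pace and stop on an object; FORCE is the grip in N (left out, the last holds). Time passes only in rows, so rows that do not move let the fingers close. It gives the time, the measured TCP pose, the force and the opening at its end, in the units of the state.
- get_state(): the state, without advancing time (a new reading comes with each control period).
- optics.get_image(name): name is "side" or "top"; returns a dict with "image" (420x560x3 uint8, blue, green, red), "z_map" (420x560 float32, m along the optical axis (not along the pixel's ray), 0 where there is no reading), "fx", "fy", "cx", "cy" (pixels), "view" (4x4, takes a point from world to camera coordinates). Camera axes: x right, y down, z forward; pixel columns grow to the right and rows downward; lengths in m; the calibration is good to about 2 mm. A picture is of the moment at which its call begins.
- ctrl.job_done(): hands the job in, once; it reports no verdict.
The state is a dict: "time_s": time; "q": joint angles; "joint_velocities": joint speeds; "joint_torque": joint torques, N m; "tool_pos": TCP position; "tool_rot": TCP orientation; "wrist_force": force on the tool from outside, world axes, zero at the start; "moment": the same for the moment, N m; "width": finger opening in m.
Only numpy, scipy, OpenCV 4.12 (cv2) and the standard library are available. Lean on these libraries where they do the work, as an engineer would, in place of code of your own. Each camera call takes 0.05 s, during which the arm holds its last target.

## Task

Time to clean the chocolate shop's counter: first stand each of the two measuring cups upright in the middle of the pad of its own colour, red on red and white on white, and let go of them. Then press the red bottle's push-and-turn safety cap down, twist it counter-clockwise until it is free, lift it straight off and finish while still holding it level and still over the open bottle, about 8 cm above its mouth. Leave the white bottle closed and the tins, boxes and ribbon where they are.

Things in the scene. Friction and masses are not known exactly. Their poses are not given: they have to be found in the camera images.
- red_cup: red plastic measuring cup, open top, 54 mm across at the rim, a little narrower at the foot, 70 mm tall, about 60 g; it starts upright on the counter. Origin: centre of its underside, z up.
- red_station_pad (a point): centre of the top face of the red round pad (72 mm across, 9 mm above the counter) on the black plate (95 mm wide, 6 mm thick) that also carries the red-capped bottle. Same axes as the red station.
- red_station: fixed dosing station: plate, red pad and grey cleaner bottle with red band and red cap; it cannot slide or turn. Origin: on the counter, on the bottle's axis, z up; pad centre 130 mm from that axis along the station's -x. Bottle 74 mm across, 85 mm high, then a sloping shoulder up to the neck (about 30 mm across) at 107 mm.
- red_cap: red round push-and-turn safety cap, 32 mm tall, 40 g (grip band: top 12 mm, 54 mm across; skirt below 51 mm), locked on its bottle. Origin: centre of its underside (133.5 mm above the counter when closed), z up. Press it down at least 4 mm (6 to 7 is good) and keep it down while turning it counter-clockwise from above by 50 to 84 degrees (aim for 66); then it lifts straight off.
- white_cup: white plastic measuring cup, open top, 54 mm across at the rim, a little narrower at the foot, 70 mm tall, about 60 g; it starts upright on the counter. Origin: centre of its underside, z up.
- white_station_pad (a point): centre of the top face of the white round pad (72 mm across, 9 mm above the counter) on the black plate (95 mm wide, 6 mm thick) that also carries the white-capped bottle. Same axes as the white station.
- white_station: fixed dosing station: plate, white pad and grey cleaner bottle with white band and white cap; it cannot slide or turn. Origin: on the counter, on the bottle's axis, z up; pad centre 130 mm from that axis along the station's -x. Bottle 74 mm across, 85 mm high, then a sloping shoulder up to the neck (about 30 mm across) at 107 mm.
- white_cap: white round push-and-turn safety cap, 32 mm tall, 40 g (grip band: top 12 mm, 54 mm across; skirt below 51 mm), locked on its bottle. Origin: centre of its underside (133.5 mm above the counter when closed), z up. Same mechanism as the red one; it is to stay closed.
- red_station_mouth (a point): tip of the red-capped bottle's 16 mm wide spring spout, unpressed (153.5 mm above the counter, 20 mm above the closed cap's underside); on the bottle's axis. The spout pushes up under the cap: pressing starts at 5 N, adds 0.8 N per mm, 9 mm at most. Unpressed the cap turns only a few degrees; unturned it cannot lift; clockwise it is blocked; a stop ends the turn at 85 degrees.
- white_station_mouth (a point): the same point on the white-capped bottle.
- gold_tin: small round gold tin, 54 mm across, 45 mm tall: the shop's goods, not one of the measuring cups. Bystander, to be left where it is. Origin: centre of its underside.
- gold_box: gold gift box 110 x 100 x 60 mm with a white bow. Bystander, to be left where it is. Origin: centre of its underside.
- white_box: white gift box 90 x 90 x 70 mm with a gold bow. Bystander, to be left where it is. Origin: centre of its underside.
- round_tin: round red gift tin, 113 mm across, 52 mm tall. Bystander, to be left where it is. Origin: centre of its underside.
- ribbon_spool: spool of red ribbon with cardboard ends, 64 mm across, 32 mm tall, lying flat. Bystander, to be left where it is. Origin: centre of its underside.
There are look-alikes about, which are no part of the job. Leave any black or blue look-alike of the white_cup alone.

How it is judged:
On the way, in this order (a step that is already met when the one before it is completed fails the run):
1. both cups stand released on the pads of their own colours while the red cap is still closed on its bottle (horizontal distance between red_cup and red_station_pad below 0.016 m and z of red_cup in the frame of red_station_pad between -0.004 and 0.006 m and angle between each of red_cup, white_cup's own z axis and vertical below 0.12 rad and linear speed of each of red_cup, white_cup below 0.03 m/s and contact force between the fingers and red_cup below 0.1 N and horizontal distance between white_cup and white_station_pad below 0.016 m and z of white_cup in the frame of white_station_pad between -0.004 and 0.006 m and contact force between the fingers and white_cup below 0.1 N and horizontal distance between red_cap and red_station_mouth below 0.006 m and z of red_cap in the frame of red_station_mouth below -0.017 m), for 0.2 s.
2. the red cap is pressed down on its bottle (horizontal distance between red_cap and red_station_mouth below 0.006 m and z of red_cap in the frame of red_station_mouth below -0.0235 m), for 0.1 s.
3. the red cap is held lifted over its bottle by the gripper (z of red_cap in the frame of red_station_mouth between 0.04 and 0.16 m and horizontal distance between red_cap and red_station_mouth below 0.035 m and contact force between the fingers and red_cap above 1 N), for 0.2 s.
At the end, for the whole second after the job is handed in: Each cup upright and released, within 16 mm of its own colour pad's centre; red cap held by the gripper, still, level within 17 deg, underside 40-160 mm above the spout tip, within 35 mm of the bottle axis; white cap closed; tins, boxes and ribbon within 30 mm of their start (all of step 3 and horizontal distance between red_cup and red_station_pad below 0.016 m and z of red_cup in the frame of red_station_pad between -0.004 and 0.006 m and angle between each of red_cup, white_cup's own z axis and vertical below 0.12 rad and linear speed of each of red_cup, white_cup, red_cap below 0.03 m/s and contact force between the fingers and red_cup below 0.1 N and horizontal distance between white_cup and white_station_pad below 0.016 m and z of white_cup in the frame of white_station_pad between -0.004 and 0.006 m and contact force between the fingers and white_cup below 0.1 N and angle between red_cap's own z axis and vertical below 0.3 rad and horizontal distance between white_cap and white_station_mouth below 0.006 m and z of white_cap in the frame of white_station_mouth below -0.017 m and distance of each of gold_tin, gold_box, white_box, round_tin, ribbon_spool from where it was at the start of the episode below 0.03 m); the arm keeps its last pose, push and grip.
It fails at once if the white bottle's cap is lifted or taken off (not (horizontal distance between white_cap and white_station_mouth below 0.006 m and z of white_cap in the frame of white_station_mouth below -0.014 m)).
It fails at once if a bystander (tin, gift box or ribbon spool) is pushed more than 30 mm (distance of any of gold_tin, gold_box, white_box, round_tin, ribbon_spool from where it was at the start of the episode above 0.03 m).
It also fails if it takes over 72 s, if anything falls off the work surface, if the arm or the gripper's body presses on something with over 40 N, if the wrist force passes 120 N, or if a joint passes its speed limit or range.

## Working session

There is one attempt and no reset: what is moved stays moved. The work goes in short steps, Python scripts to look and compute and a shell command to move; the robot and the scene stay as the last step left them, time stands still between calls to the robot, and variables do not carry over. Pictures are saved under pics/ and viewed, and the job is handed in when it is done.

```bash
ls; mkdir -p pics
python3 - <<'E'
from plant import get_state, optics, ctrl
import cv2,numpy as np
s=get_state()
for k,v in s.items(): print(k,np.round(v,4))
print(ctrl.grasp_offset)
for n in("side","top"):
    d=optics.get_image(n); cv2.imwrite(f"pics/{n}0.png",d["image"]); print(n,d["fx"],d["fy"],d["cx"],d["cy"]); print(np.round(d["view"],4))
E
```

```text
pics
time_s 0.0
q [-1.5321  0.159   1.5982  0.      1.3862 -0.2101]
joint_velocities [ 0.0007  0.0003  0.0003 -0.0002  0.0004  0.0006]
joint_torque [ 1.00000e-03 -3.85565e+01 -3.22109e+01  7.02000e-02  3.78000e-02
 -1.00000e-04]
tool_pos [ 0.1415 -0.5567  0.2137]
tool_rot [-0.261   2.0909 -2.0871]
wrist_force [-0.5625  0.366  -0.4249]
moment [-0.0841 -0.0156 -0.0245]
width 0.092
0.0187
side 470.17725552865903 470.17725552865903 277.11074209238893 209.25586791230978
[[-0.7733 -0.6341  0.0068  0.4125]
 [-0.4626  0.5568 -0.6899  0.3426]
 [ 0.4336 -0.5366 -0.7239  1.0424]
 [ 0.      0.      0.      1.    ]]
top 465.12134816726325 465.12134816726325 273.90827135694025 211.22871962247365
[[ 0.0199 -0.9997  0.0117 -0.0283]
 [-0.9848 -0.0217 -0.1721  0.5356]
 [ 0.1723 -0.0081 -0.985   1.4734]
 [ 0.      0.      0.      1.    ]]
```

View pics/top0.png

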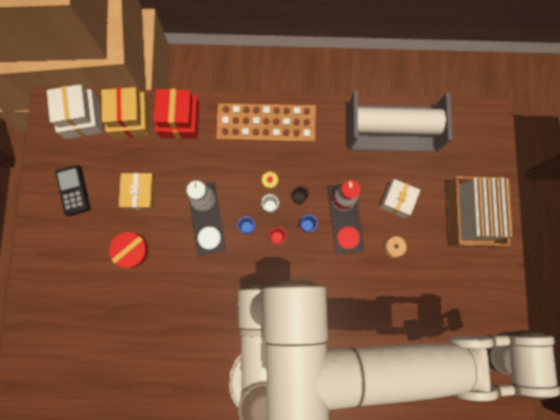

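View pics/side0.png

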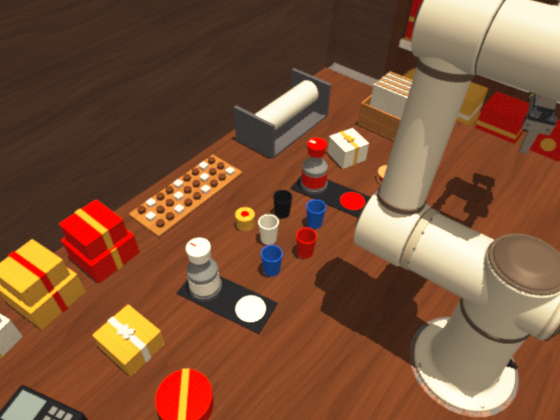

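Top view: cups near the middle: red at (277,236), white at (270,203), black at (300,195), blue at (247,225) and (308,223). The gold tin is at (270,180). The red station has its cap at (350,190) and pad at (348,238), the white station its cap at (197,190) and pad at (208,238). The side view agrees: red (306,243), white (268,230), black (282,203), blue (316,213) and (271,261).

Targets: the red object at (277,236) and the white one at (270,203) are the only cup-sized open objects of those colours. I'll confirm in one crop.

```bash
cat > h.py <<'E'
from plant import get_state, optics, ctrl
import cv2,numpy as np
from scipy.spatial.transform import Rotation as R
def grab(n):
    d=optics.get_image(n); d["K"]=np.array([[d["fx"],0,d["cx"]],[0,d["fy"],d["cy"]],[0,0,1]]); return d
def ray(d,u,v):
    V=d["view"]; Rm=V[:3,:3]; c=-Rm.T@V[:3,3]
    return c, Rm.T@np.array([(u-d["cx"])/d["fx"],(v-d["cy"])/d["fy"],1])
def onplane(d,uv,z):
    o=[]
    for u,v in np.atleast_2d(uv):
        c,r=ray(d,u,v); o.append(c+r*(z-c[2])/r[2])
    return np.array(o)
def tri(d1,p1,d2,p2):
    P1=d1["K"]@d1["view"][:3]; P2=d2["K"]@d2["view"][:3]
    X=cv2.triangulatePoints(P1,P2,np.array(p1,float).reshape(2,1),np.array(p2,float).reshape(2,1)); return (X[:3]/X[3]).ravel()
def cloud(d):
    h,w=d["z_map"].shape; u,v=np.meshgrid(np.arange(w),np.arange(h)); z=d["z_map"]
    P=np.stack([(u-d["cx"])/d["fx"]*z,(v-d["cy"])/d["fy"]*z,z],-1)
    V=d["view"]; W=(P-V[:3,3])@V[:3,:3]; W[z==0]=np.nan; return W
def masks(d):
    hsv=cv2.cvtColor(d["image"],cv2.COLOR_BGR2HSV); H,S,V=[hsv[...,i].astype(int) for i in range(3)]
    return {"red":((H<5)|(H>174))&(S>190)&(V>110),"white":(S<70)&(V>120)}
E
python3 - <<'E'
from h import *
ims={n:grab(n) for n in("top","side")}
boxes={"top":(180,165,375,260),"side":(170,125,380,335)}
out=[]
for n,d in ims.items():
    x0,y0,x1,y1=boxes[n]; W=cloud(d)
    im=d["image"][y0:y1,x0:x1]; s=400/im.shape[1]*(1 if n=="side" else 1); out.append(cv2.resize(im,(400,int(im.shape[0]*s)),interpolation=cv2.INTER_CUBIC))
    for c,m in masks(d).items():
        k=np.zeros_like(m); k[y0:y1,x0:x1]=m[y0:y1,x0:x1]
        N,L,st,ce=cv2.connectedComponentsWithStats(k.astype(np.uint8))
        for i in range(1,N):
            if st[i,4]<40: continue
            p=W[L==i]; p=p[~np.isnan(p[:,0])]
            print(n,c,np.round(ce[i],1),st[i],"zmax %.3f"%np.percentile(p[:,2],97),"med",np.round(np.median(p,0),3))
h=max(o.shape[0] for o in out)
out=[cv2.copyMakeBorder(o,0,h-o.shape[0],0,0,cv2.BORDER_CONSTANT) for o in out]
cv2.imwrite("pics/crop1.png",np.hstack(out))
E
```

```text
top red [350.5 190.2] [342 182  18  16 177] zmax 0.169 med [ 0.586 -0.247  0.165]
top red [277.2 232.8] [270 229  15  11  68] zmax 0.072 med [ 0.47  -0.03   0.038]
top white [199.1 195.1] [186 181  27  29 575] zmax 0.169 med [0.566 0.217 0.101]
top white [269.7 202.6] [261 194  19  19 261] zmax 0.072 med [ 0.57  -0.003  0.016]
top white [345.5 200.9] [336 194  21  12 110] zmax 0.102 med [ 0.566 -0.243  0.092]
top white [208.7 237.4] [197 226  24  24 455] zmax 0.014 med [0.451 0.197 0.008]
side red [316.6 147.5] [307 138  20  20 295] zmax 0.168 med [ 0.587 -0.235  0.163]
side red [313.4 181.3] [302 172  25  17 251] zmax 0.069 med [ 0.574 -0.217  0.049]
side red [352.  200.5] [340 192  25  18 370] zmax 0.013 med [ 0.466 -0.263  0.009]
side red [305.6 241.6] [296 227  21  31 498] zmax 0.071 med [ 0.459 -0.024  0.047]
side white [290.5 135.7] [276 125  36  27 359] zmax 0.013 med [ 0.795 -0.39   0.009]
side white [358.6 143.1] [344 129  25  33 287] zmax 0.074 med [ 0.557 -0.445  0.069]
side white [340.8 149.9] [329 133  26  35 605] zmax 0.073 med [ 0.596 -0.392  0.054]
side white [318.  168.4] [305 160  23  14 155] zmax 0.102 med [ 0.573 -0.232  0.092]
side white [178.2 194.9] [174 192   9   7  42] zmax 0.029 med [0.859 0.056 0.026]
side white [371.3 215.6] [359 195  21  40 515] zmax 0.362 med [0.266 0.055 0.345]
side white [178.6 207.8] [175 205   9   7  44] zmax 0.029 med [0.819 0.09  0.026]
side white [268.2 228.1] [258 214  21  31 473] zmax 0.071 med [0.564 0.002 0.048]
side white [367.2 242.7] [356 231  24  24 188] zmax 0.313 med [0.256 0.074 0.294]
side white [202.3 267.4] [ 186  238   35   58 1193] zmax 0.168 med [0.563 0.234 0.095]
side white [250.1 308.2] [235 295  31  28 682] zmax 0.012 med [0.454 0.199 0.009]
```

View pics/crop1.png

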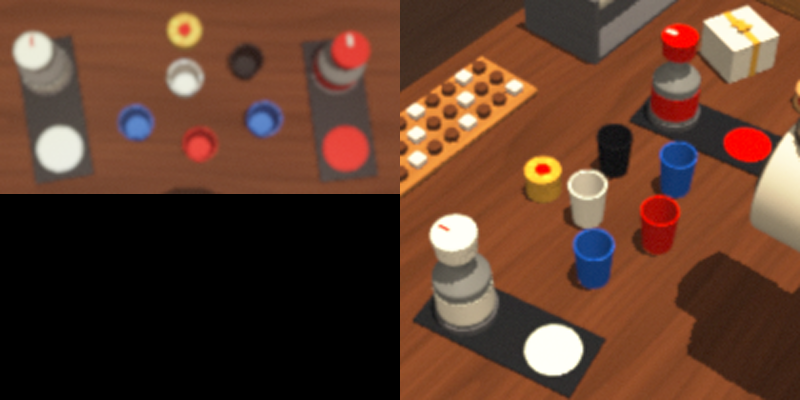

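The crop confirms it: the red and white cups are the open cups, the black and blue ones are look-alikes, and the gold tin with the red dot is lower. Next I'll get precise centres from both views.

```bash
cat > m.py <<'E'
from h import *
from scipy.optimize import least_squares
def circ(p,r=None):
    f=(lambda a:np.hypot(p[:,0]-a[0],p[:,1]-a[1])-(r if r else a[2]))
    x0=np.r_[p[:,:2].mean(0),0.027]
    s=least_squares(f,x0[:2] if r else x0,loss="soft_l1",f_scale=0.002); return s.x
def blob(d,pred,seed):
    N,L,st,ce=cv2.connectedComponentsWithStats(pred.astype(np.uint8)); 
    i=np.argmin(np.linalg.norm(ce[1:]-seed,axis=1)+1000*(st[1:,4]<30))+1; return L==i,ce[i],st[i]
def col(d):
    hsv=cv2.cvtColor(d["image"],cv2.COLOR_BGR2HSV); return [hsv[...,i].astype(int) for i in range(3)]
E
python3 - <<'E'
from m import *
ims={n:grab(n) for n in("top","side")}
C={n:cloud(d) for n,d in ims.items()}
allp=np.vstack([c.reshape(-1,3) for c in C.values()])
def near(x,y,r,z0,z1,n=None):
    P=(C[n].reshape(-1,3) if n else allp); k=(np.hypot(P[:,0]-x,P[:,1]-y)<r)&(P[:,2]>z0)&(P[:,2]<z1); return P[k]
for nm,x,y in [("red",.46,-.027),("white",.565,-.003)]:
    for n in("top","side"):
        q=near(x,y,.045,.066,.078,n); print(nm,n,len(q),"rim fit",np.round(circ(q),4),"z",np.round(np.percentile(q[:,2],[50,90]),4)," mid",np.round((q[:,:2].min(0)+q[:,:2].max(0))/2,4))
def hs(d,kind):
    H,S,V=col(d)
    return ((H<8)|(H>172))&(S>170)&(V>90) if kind=="red" else (S<80)&(V>110)
pts={}
for nm,kind,st,ss,z in [("redpad","red",(348,238),(352,200),.009),("whitepad","white",(208,237),(250,308),.009),("redcap","red",(350,190),(316,147),.1655),]:
    uv={}
    for n,seed in(("top",st),("side",ss)):
        d=ims[n]; m=hs(d,kind)&(np.abs(C[n][...,2]-z)<.006); b,c,s=blob(d,m,seed); uv[n]=c
        print(nm,n,np.round(c,1),s[4],"plane",np.round(onplane(d,c,z)[0],4),"depthmean",np.round(np.nanmean(C[n][b],0),4))
    print("  tri",np.round(tri(ims["top"],uv["top"],ims["side"],uv["side"]),4))
for nm,x,y in [("redcap",.587,-.24),("whitecap",.57,.225)]:
    for n in("top","side"):
        q=near(x,y,.05,.161,.175,n); print(nm,n,len(q),np.round(q.mean(0),4),"fitmid",np.round((q[:,:2].min(0)+q[:,:2].max(0))/2,4))
for nm,x,y,z in [("blueL",.50,.06,.07),("blueR",.50,-.12,.07),("black",.58,-.09,.07),("tin",.62,0,.045),("whitebox",.58,-.42,.07)]:
    q=near(x,y,.05,z-.006,z+.02); print(nm,len(q),np.round(q.mean(0),3),np.round((q[:,:2].min(0)+q[:,:2].max(0))/2,3),"zmax",np.round(np.percentile(q[:,2],98),3))
E
```

```text
red top 45 rim fit [ 0.4542 -0.0273  0.025 ] z [0.07   0.0734]  mid [ 0.4553 -0.0283]
red side 83 rim fit [ 0.4585 -0.0263  0.0252] z [0.0691 0.0719]  mid [ 0.4591 -0.0259]
white top 46 rim fit [ 0.5597 -0.0016  0.025 ] z [0.0704 0.0736]  mid [ 0.5601 -0.0006]
white side 83 rim fit [5.638e-01 1.000e-04 2.510e-02] z [0.0693 0.0724]  mid [ 0.5644 -0.001 ]
redpad top [348.  237.1] 330 plane [ 0.4608 -0.2653  0.009 ] depthmean [ 0.4608 -0.2653  0.0087]
redpad side [352.  200.6] 375 plane [ 0.4655 -0.2632  0.009 ] depthmean [ 0.4658 -0.2638  0.0085]
  tri [ 0.4632 -0.2644  0.0087]
whitepad top [208.4 237.4] 395 plane [0.4498 0.1977 0.009 ] depthmean [0.45   0.1978 0.0082]
whitepad side [250.2 308.3] 679 plane [0.4538 0.1988 0.009 ] depthmean [0.4541 0.1985 0.0086]
  tri [0.4515 0.1986 0.0102]
redcap top [350. 190.] 202 plane [ 0.586  -0.246   0.1655] depthmean [ 0.586  -0.2461  0.1652]
redcap side [317.4 144.7] 193 plane [ 0.5895 -0.2435  0.1655] depthmean [ 0.5897 -0.2439  0.1652]
  tri [ 0.5882 -0.2453  0.1644]
redcap top 225 [ 0.5883 -0.2469  0.1657] fitmid [ 0.5878 -0.2473]
redcap side 204 [ 0.5919 -0.2448  0.1654] fitmid [ 0.5934 -0.2469]
whitecap top 223 [0.5768 0.2234 0.1652] fitmid [0.577  0.2227]
whitecap side 388 [0.5791 0.2248 0.1656] fitmid [0.5809 0.2233]
blueL 169 [0.49  0.073 0.069] [0.489 0.073] zmax 0.075
blueR 140 [ 0.501 -0.127  0.069] [ 0.5   -0.128] zmax 0.074
black 147 [ 0.594 -0.099  0.068] [ 0.593 -0.099] zmax 0.073
tin 511 [0.631 0.001 0.047] [0.622 0.002] zmax 0.063
whitebox 1030 [ 0.583 -0.423  0.071] [ 0.582 -0.421] zmax 0.078
```

```bash
cat > go.py <<'E'
from h import *
import sys
# goal: x y z yaw(deg of jaw axis tool z about world z; 90 = jaw along +y); tool y = -Z
def plan(x,y,z,yaw):
    s=get_state(); R0=R.from_rotvec(s["tool_rot"]); p=np.array(s["tool_pos"]); a=np.radians(yaw)
    zt=np.array([np.cos(a),np.sin(a),0]); yt=np.array([0,0,-1.]); xt=np.cross(yt,zt)
    Rg=R.from_matrix(np.c_[xt,yt,zt]); 
    d=R0.inv().apply(np.array([x,y,z])-p); w=(R0.inv()*Rg).as_rotvec()
    zc=R0.as_matrix()[:,2]
    print("pos",np.round(p,4),"yaw %.1f"%np.degrees(np.arctan2(zc[1],zc[0])),"y-axis",np.round(R0.as_matrix()[:,1],3),"q",np.round(s["q"],2),"w",round(float(s["width"]),4),"F",np.round(s["wrist_force"],1),"t",s["time_s"])
    print("shift cur axes",np.round(d/.8,4),"turn",np.round(w/np.pi,4),"angle",np.round(np.degrees(np.linalg.norm(w)),1)," shift in final axes",np.round(Rg.inv().apply(np.array([x,y,z])-p)/.8,4), "dist",np.linalg.norm(d))
if __name__=="__main__": plan(*map(float,sys.argv[1:5]))
E
python3 go.py .457 -.027 .2137 90;python3 go.py .457 -.027 .2137 -90
```

```text
pos [ 0.1416 -0.5571  0.2143] yaw -75.7 y-axis [-0.     0.001 -1.   ] q [-1.53  0.16  1.6   0.    1.39 -0.21] w 0.0921 F [-0.6 -0.2  0.1] t 0.3
shift cur axes [-0.5453  0.0012 -0.5451] turn [-0.000e+00 -9.208e-01 -3.000e-04] angle 165.7  shift in final axes [0.3943 0.0007 0.6626] dist 0.6168250913034756
pos [ 0.1416 -0.5571  0.2143] yaw -75.7 y-axis [-0.     0.001 -1.   ] q [-1.53  0.16  1.6   0.    1.39 -0.21] w 0.0921 F [-0.6 -0.2  0.1] t 0.3
shift cur axes [-0.5453  0.0012 -0.5451] turn [ 0.0002  0.0792 -0.    ] angle 14.3  shift in final axes [-0.3943  0.0007 -0.6626] dist 0.6168250913034756
```

```bash
python3 -m crank '[[0,0,0,0,0.0396,0,0.8],[0,0,0,0,0.0396,0,0.8],[-0.03,0,-0.05,0,0,0,0.8],[-0.03,0,-0.05,0,0,0,0.8],[-0.03,0,-0.05,0,0,0,0.8],[-0.03,0,-0.05,0,0,0,0.8],[-0.03,0,-0.05,0,0,0,0.8],[-0.03,0,-0.05,0,0,0,0.8]]' 8; python3 go.py .457 -.027 .2137 -90
```

```text
time_s: 1.1
tool_pos: [0.2862, -0.3156, 0.2147]
tool_rot: [-0.001, -2.221, 2.222]
wrist_force: [0.1, 0.1, 1.4]
width: 0.0736
pos [ 0.2862 -0.3156  0.2147] yaw -90.0 y-axis [ 0. -0. -1.] q [-1.12 -0.25  1.99  0.    1.4   0.45] w 0.0736 F [0.1 0.1 1.4] t 1.1
shift cur axes [-0.2133  0.0012 -0.3609] turn [-0.0001 -0.0002 -0.0001] angle 0.0  shift in final axes [-0.2135  0.0012 -0.3608] dist 0.3353987284539966
```

```bash
python3 -m crank '[[-0.0305,0,-0.0515,0,0,0,0.8],[-0.0305,0,-0.0515,0,0,0,0.8],[-0.0305,0,-0.0515,0,0,0,0.8],[-0.0305,0,-0.0515,0,0,0,0.8],[-0.0305,0,-0.0515,0,0,0,0.8],[-0.0305,0,-0.0515,0,0,0,0.8],[-0.0305,0,-0.0515,0,0,0,0.8],[0,0.05,0,0,0,0,0.8]]'; python3 go.py .457 -.027 .035 -90
python3 - <<'E'
from h import *
for n in("top","side"):
    d=grab(n); cv2.imwrite(f"pics/{n}1.png",d["image"])
    c=d["K"]@(d["view"][:3]@np.r_[get_state()["tool_pos"],1]); print(n,"tcp px",c[:2]/c[2])
    if n=="side": cv2.imwrite("pics/side1c.png",cv2.resize(d["image"][120:300,200:400],None,fx=3,fy=3))
E
```

```text
time_s: 1.9
tool_pos: [0.4621, -0.0255, 0.1794]
tool_rot: [0.006, 2.209, -2.214]
wrist_force: [1.0, -0.7, 0.1]
width: 0.0736
pos [ 0.4621 -0.0255  0.1794] yaw -89.6 y-axis [ 0.012 -0.002 -1.   ] q [-0.32 -0.12  1.95  0.    1.3   1.24] w 0.0736 F [ 1.  -0.7  0.1] t 1.9
shift cur axes [0.0086 0.1805 0.0014] turn [-0.0007  0.0023 -0.0039] angle 0.8  shift in final axes [0.0064 0.1805 0.0019] dist 0.144538224522728
top tcp px [276.70696111 231.04630376]
side tcp px [310.38410437 209.52714295]
```

View pics/side1c.png

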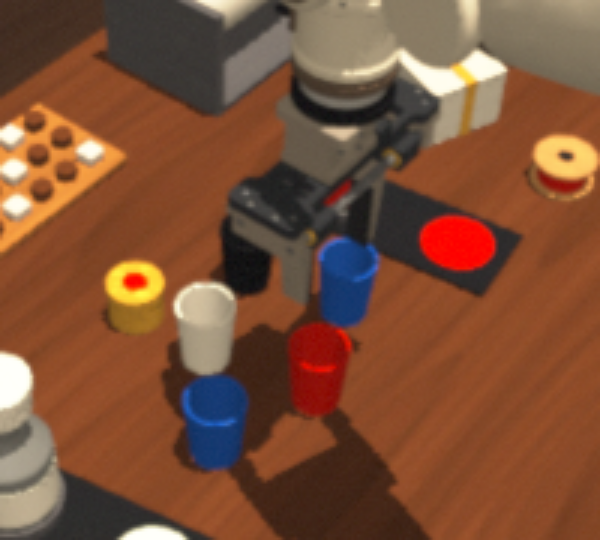

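View pics/top1.png

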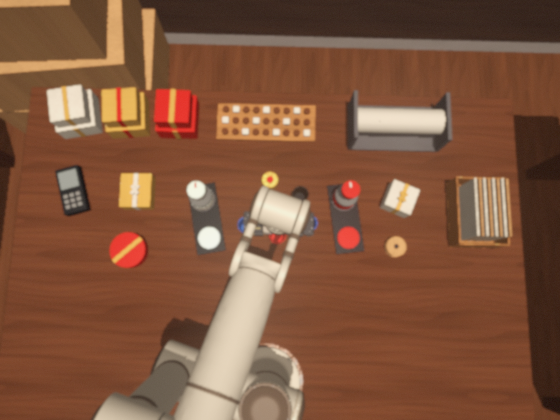

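```bash
python3 -m crank '[[0,0.04,0,0,0,0,0.8],[0,0.04,0,0,0,0,0.8],[0,0,0,0,0,0,0.8]]'; python3 go.py .457 -.027 .035 -90
```

```text
time_s: 2.3
tool_pos: [0.453, -0.0288, 0.1077]
tool_rot: [0.007, -2.219, 2.214]
wrist_force: [-0.7, -0.5, 0.1]
width: 0.0734
pos [ 0.453  -0.0288  0.1077] yaw -90.1 y-axis [-0.008  0.002 -1.   ] q [-0.33 -0.04  2.03 -0.    1.16  1.24] w 0.0734 F [-0.7 -0.5  0.1] t 2.3
shift cur axes [-0.0057  0.0908 -0.002 ] turn [ 0.0008 -0.0005  0.0025] angle 0.5  shift in final axes [-0.005   0.0909 -0.0022] dist 0.07283704870142005
```

```bash
python3 -m crank '[[-0.0025,0.04,-0.001,0,0,0,0.8],[0,0.04,0,0,0,0,0.8],[0,0.01,0,0,0,0,0.8],[0,0,0,0,0,0,0.8]]'; python3 go.py .457 -.027 .035 -90
python3 - <<'E'
from h import *
d=grab("side"); cv2.imwrite("pics/side2c.png",cv2.resize(d["image"][150:300,230:380],None,fx=3.5,fy=3.5))
E
```

```text
time_s: 2.7
tool_pos: [0.4583, -0.0286, 0.0392]
tool_rot: [-0.0, -2.221, 2.22]
wrist_force: [0.5, 0.4, 1.1]
width: 0.0731
pos [ 0.4583 -0.0286  0.0392] yaw -90.1 y-axis [-0.001  0.    -1.   ] q [-0.33  0.09  2.06 -0.    1.    1.25] w 0.0731 F [0.5 0.4 1.1] t 2.7
shift cur axes [ 0.0016  0.0053 -0.002 ] turn [ 0.0001 -0.0003  0.0003] angle 0.1  shift in final axes [ 0.0016  0.0053 -0.002 ] dist 0.004709324154289911
```

View pics/side2c.png

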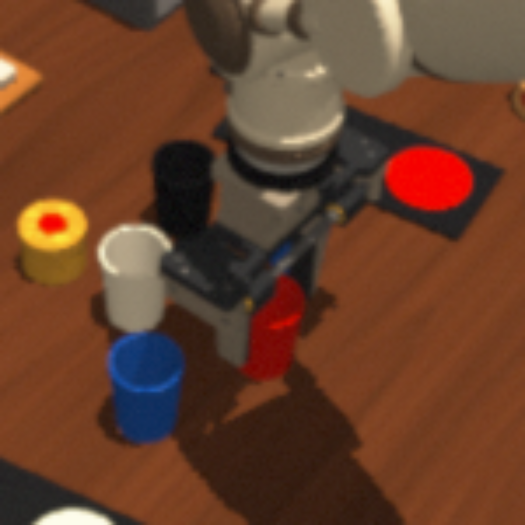

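The fingers straddle the red cup, with the tips at about (235,355) in the crop. Closing.

```bash
python3 -m crank '[[0,0,0,0,0,0,0.4],[0,0,0,0,0,0,0.4],[0,0,0,0,0,0,0.4],[0,0,0,0,0,0,0.4],[0,0,0,0,0,0,0.4]]' 10; python3 -m crank '[[0,-0.02,0,0,0,0,0.4],[0,-0.04,0,0,0,0,0.4],[0,-0.04,0,0,0,0,0.4]]';python3 go.py .463 -.2645 .145 -90
```

```text
time_s: 3.25
tool_pos: [0.4596, -0.0282, 0.0399]
tool_rot: [0.003, 2.22, -2.221]
wrist_force: [0.1, 1.5, 5.5]
width: 0.0538
time_s: 3.55
tool_pos: [0.4574, -0.0278, 0.1189]
tool_rot: [0.003, -2.221, 2.22]
wrist_force: [0.9, -0.3, -0.6]
width: 0.0538
pos [ 0.4574 -0.0278  0.1189] yaw -90.0 y-axis [-0.002  0.001 -1.   ] q [-0.33 -0.05  2.01 -0.    1.18  1.25] w 0.0538 F [ 0.9 -0.3 -0.6] t 3.55
shift cur axes [-0.0069 -0.0328  0.2958] turn [0.0002 0.     0.0007] angle 0.1  shift in final axes [-0.007  -0.0327  0.2958] dist 0.2381683667913883
```

```bash
python3 -m crank '[[0,-0.04,0,0,0,0,0.4],[-0.001,0,0.05,0,0,0,0.4],[-0.001,0,0.05,0,0,0,0.4],[-0.001,0,0.05,0,0,0,0.4],[-0.001,0,0.05,0,0,0,0.4],[-0.001,0,0.05,0,0,0,0.4],[-0.001,0,0.045,0,0,0,0.4],[0,0,0,0,0,0,0.4]]';python3 go.py .463 -.2645 .049 -90
python3 - <<'E'
from h import *
d=grab("side"); cv2.imwrite("pics/side3c.png",cv2.resize(d["image"][100:260,260:420],None,fx=3.5,fy=3.5))
E
```

```text
time_s: 4.35
tool_pos: [0.4627, -0.268, 0.1506]
tool_rot: [-0.005, -2.217, 2.221]
wrist_force: [-0.3, 1.0, -0.4]
width: 0.0538
pos [ 0.4627 -0.268   0.1506] yaw -90.2 y-axis [ 0.    -0.002 -1.   ] q [-0.75  0.11  1.78 -0.    1.25  0.82] w 0.0538 F [-0.3  1.  -0.4] t 4.35
shift cur axes [-0.0003  0.127  -0.0046] turn [-0.0005 -0.0013 -0.    ] angle 0.3  shift in final axes [-0.0004  0.127  -0.0044] dist 0.10166125412108275
```

View pics/side3c.png

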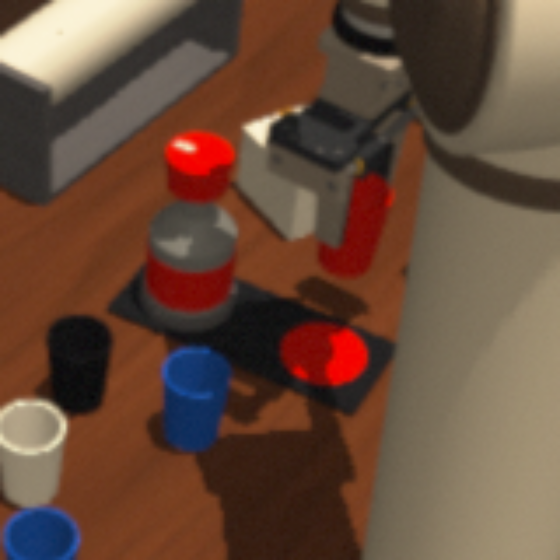

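```bash
python3 -m crank '[[0,0.04,-0.002,0,0,0,0.4],[0,0.04,-0.002,0,0,0,0.4],[0,0.03,0,0,0,0,0.4],[0,0.006,0,0,0,0,0.4],[0,0,0,0,0,0,0.4],[0,0,0,0,0,0,0.4]]';python3 go.py .463 -.2645 .0485 -90
```

```text
time_s: 5.0
tool_pos: [0.4641, -0.2611, 0.0593]
tool_rot: [0.001, 2.219, -2.222]
wrist_force: [0.0, -0.1, 0.4]
width: 0.0536
pos [ 0.4641 -0.2611  0.0593] yaw -90.0 y-axis [ 0.002 -0.001 -1.   ] q [-0.74  0.23  1.85  0.    1.06  0.83] w 0.0536 F [ 0.  -0.1  0.4] t 5.0
shift cur axes [0.0014 0.0135 0.0042] turn [-0.0005  0.0002 -0.0005] angle 0.1  shift in final axes [0.0014 0.0135 0.0042] dist 0.011334961856107325
```

```bash
python3 -m crank '[[0.001,0.006,0.003,0,0,0,0.4],[0,0.003,0,0,0,0,0.4],[0,0.002,0,0,0,0,0.4],[0,0,0,0,0,0,0.4]]';python3 go.py .463 -.2645 .0485 -90
```

```text
time_s: 5.4
tool_pos: [0.4625, -0.2635, 0.0492]
tool_rot: [0.001, 2.221, -2.222]
wrist_force: [-0.5, -0.2, -0.9]
width: 0.0532
pos [ 0.4625 -0.2635  0.0492] yaw -90.0 y-axis [ 0. -0. -1.] q [-0.75  0.24  1.85  0.    1.05  0.83] w 0.0532 F [-0.5 -0.2 -0.9] t 5.4
shift cur axes [-0.0007  0.0008  0.0013] turn [-0.0001 -0.0001 -0.0001] angle 0.0  shift in final axes [-0.0007  0.0008  0.0013] dist 0.001315287735180378
```

```bash
python3 -m crank '[[0,0.0015,0,0,0,0,0.4],[0,0,0,0,0,0,0.4]]';python3 go.py .463 -.2645 .0485 -90
```

```text
time_s: 5.6
tool_pos: [0.4631, -0.2635, 0.0489]
tool_rot: [0.002, 2.22, -2.221]
wrist_force: [-1.1, 2.4, 6.0]
width: 0.0538
pos [ 0.4631 -0.2635  0.0489] yaw -90.0 y-axis [ 0.001 -0.    -1.   ] q [-0.74  0.24  1.85  0.    1.05  0.83] w 0.0538 F [-1.1  2.4  6. ] t 5.6
shift cur axes [0.0002 0.0005 0.0012] turn [-0.0001 -0.     -0.0004] angle 0.1  shift in final axes [0.0002 0.0005 0.0012] dist 0.0010768865048457422
```

```bash
python3 -m crank '[[0,0.001,0,0,0,0,0.4],[0,0,0,0,0,0,0.4]]';python3 go.py .463 -.2645 .0485 -90
python3 - <<'E'
from h import *
d=grab("side"); cv2.imwrite("pics/side4c.png",cv2.resize(d["image"][100:260,260:420],None,fx=3.5,fy=3.5))
E
```

```text
time_s: 5.8
tool_pos: [0.4635, -0.2635, 0.0488]
tool_rot: [0.002, 2.22, -2.221]
wrist_force: [-1.7, 2.8, 10.5]
width: 0.0536
pos [ 0.4635 -0.2635  0.0488] yaw -90.0 y-axis [ 0.002 -0.    -1.   ] q [-0.74  0.24  1.85  0.    1.04  0.83] w 0.0536 F [-1.7  2.8 10.5] t 5.8
shift cur axes [0.0006 0.0004 0.0012] turn [-0.0001 -0.     -0.0006] angle 0.1  shift in final axes [0.0006 0.0004 0.0012] dist 0.0011187299275243914
```

View pics/side4c.png

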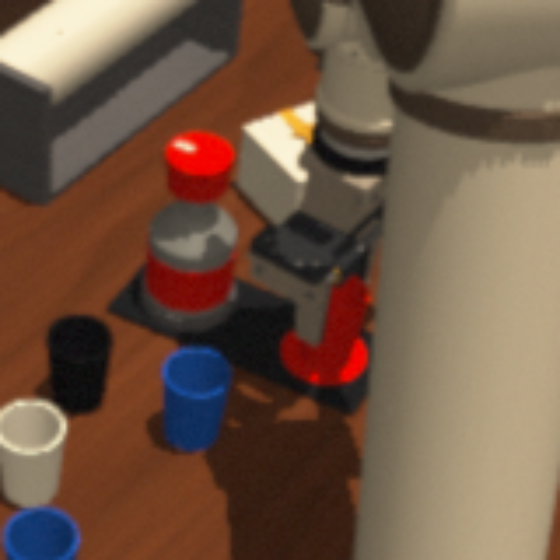

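The cup is seated, with 10 N of contact. I'll release, rise and head for the white cup.

```bash
python3 -m crank '[[0,-0.002,0,0,0,0,0.6],[0,0,0,0,0,0,0.75],[0,0,0,0,0,0,0.8],[0,0,0,0,0,0,0.8],[0,-0.02,0,0,0,0,0.8],[0,-0.05,0,0,0,0,0.8],[0,-0.05,0,0,0,0,0.8],[0,-0.04,0,0,0,0,0.8]]';python3 go.py .562 -.001 .175 -90
python3 - <<'E'
from m import *
d=grab("side"); cv2.imwrite("pics/side5c.png",cv2.resize(d["image"][100:260,260:420],None,fx=3.5,fy=3.5))
W=cloud(d).reshape(-1,3);q=W[(np.hypot(W[:,0]-.463,W[:,1]+.264)<.045)&(W[:,2]>.074)&(W[:,2]<.088)]
print(len(q),circ(q,.0255),np.percentile(q[:,2],[50,90]))
E
```

```text
time_s: 6.65
tool_pos: [0.4626, -0.2636, 0.1787]
tool_rot: [0.001, 2.22, -2.222]
wrist_force: [0.1, -0.7, -0.2]
width: 0.0735
pos [ 0.4626 -0.2636  0.1787] yaw -90.0 y-axis [ 0.001 -0.001 -1.   ] q [-0.75  0.08  1.76 -0.    1.3   0.83] w 0.0735 F [ 0.1 -0.7 -0.2] t 6.65
shift cur axes [-0.1242  0.0044 -0.3283] turn [-0.0003 -0.     -0.0003] angle 0.1  shift in final axes [-0.1242  0.0046 -0.3282] dist 0.28080128787478376
82 [ 0.46144985 -0.2611237 ] [0.0777873  0.08056677]
```

View pics/side5c.png

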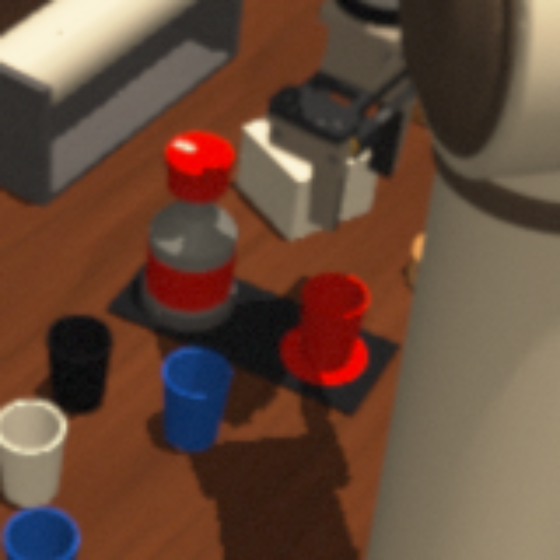

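The red cup stands centred on its pad. Moving to the white cup.

```bash
python3 -m crank '[[-0.0177,0,-0.0469,0,0,0,0.8],[-0.0177,0,-0.0469,0,0,0,0.8],[-0.0177,0,-0.0469,0,0,0,0.8],[-0.0177,0,-0.0469,0,0,0,0.8],[-0.0177,0,-0.0469,0,0,0,0.8],[-0.0177,0,-0.0469,0,0,0,0.8],[-0.0177,0,-0.0469,0,0,0,0.8],[0,0.04,0,0,0,0,0.8]]'; python3 -m crank '[[0,0.03,0,0,0,0,0.8],[0,0.0,0,0,0,0,0.8]]';python3 go.py .562 -.001 .035 -90
python3 - <<'E'
from h import *
d=grab("side"); cv2.imwrite("pics/side6c.png",cv2.resize(d["image"][130:290,190:350],None,fx=3.5,fy=3.5))
E
```

```text
time_s: 7.5
tool_pos: [0.5659, 0.0028, 0.1485]
tool_rot: [0.006, 2.213, -2.215]
wrist_force: [0.8, -1.7, 0.2]
width: 0.0738
time_s: 7.7
tool_pos: [0.5583, 0.0004, 0.1163]
tool_rot: [0.01, -2.22, 2.216]
wrist_force: [-0.7, 0.5, -0.6]
width: 0.0737
pos [5.583e-01 4.000e-04 1.163e-01] yaw -90.0 y-axis [-0.008  0.002 -1.   ] q [-0.22  0.22  1.73 -0.    1.2   1.35] w 0.0737 F [-0.7  0.5 -0.6] t 7.7
shift cur axes [-0.0054  0.1016  0.0019] turn [0.0005 0.0002 0.0026] angle 0.5  shift in final axes [-0.0046  0.1017  0.0017] dist 0.08142171607799416
```

View pics/side6c.png

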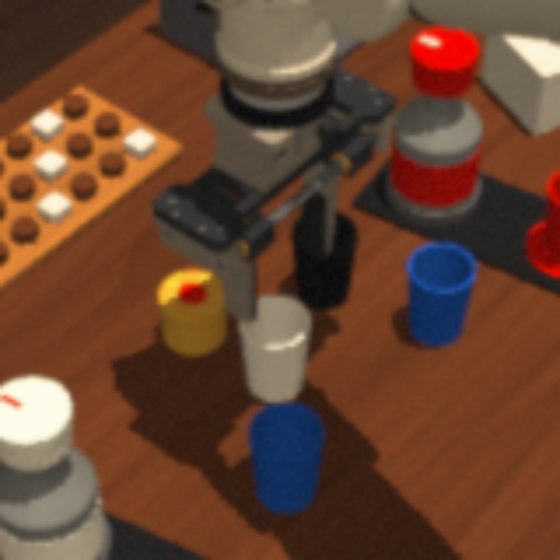

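```bash
python3 -m crank '[[-0.001,0.04,0.001,0,0,0,0.8],[0,0.04,0,0,0,0,0.8],[0,0.017,0,0,0,0,0.8],[0,0,0,0,0,0,0.8],[0,0,0,0,0,0,0.8]]';python3 go.py .562 -.001 .035 -90
python3 - <<'E'
from h import *
d=grab("side"); cv2.imwrite("pics/side7c.png",cv2.resize(d["image"][130:290,190:350],None,fx=3.5,fy=3.5))
E
```

```text
time_s: 8.25
tool_pos: [0.5636, -0.0019, 0.0447]
tool_rot: [0.003, 2.22, -2.221]
wrist_force: [-0.0, 0.3, 0.2]
width: 0.0739
pos [ 0.5636 -0.0019  0.0447] yaw -90.0 y-axis [ 0.002 -0.001 -1.   ] q [-0.22  0.32  1.76  0.    1.05  1.35] w 0.0739 F [-0.   0.3  0.2] t 8.25
shift cur axes [ 0.002   0.0121 -0.0011] turn [-0.0002 -0.0001 -0.0008] angle 0.1  shift in final axes [ 0.002   0.0121 -0.0011] dist 0.009884744453622368
```

View pics/side7c.png

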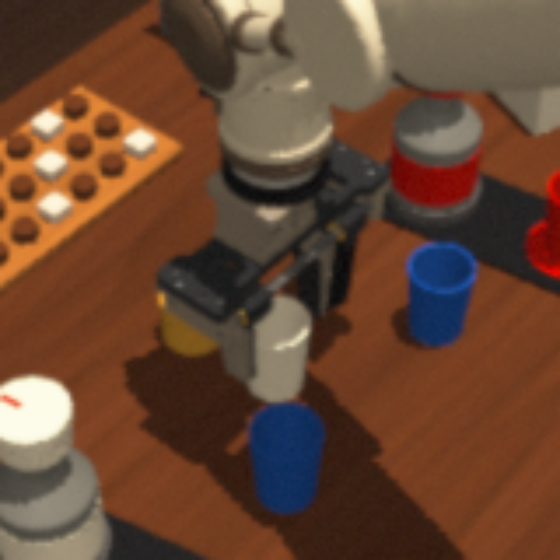

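Straddled. I'll lower 5 mm, close and lift.

```bash
python3 -m crank '[[0.001,0.006,0,0,0,0,0.8],[0,0,0,0,0,0,0.4],[0,0,0,0,0,0,0.4],[0,0,0,0,0,0,0.4],[0,0,0,0,0,0,0.4],[0,0,0,0,0,0,0.4]]' 10;python3 -m crank '[[0,-0.02,0,0,0,0,0.4],[0,-0.04,0,0,0,0,0.4],[0,-0.04,0,0,0,0,0.4],[0,-0.04,0,0,0,0,0.4],[0,0,0,0,0,0,0.4]]'; python3 go.py .452 .198 .15 -90
```

```text
time_s: 8.9
tool_pos: [0.5617, -0.0014, 0.0385]
tool_rot: [0.001, 2.221, -2.221]
wrist_force: [0.3, 0.5, 1.2]
width: 0.0531
time_s: 9.4
tool_pos: [0.5648, -0.0022, 0.1555]
tool_rot: [0.01, 2.214, -2.219]
wrist_force: [-0.1, -0.2, -0.1]
width: 0.0526
pos [ 0.5648 -0.0022  0.1555] yaw -90.0 y-axis [ 0.009 -0.002 -1.   ] q [-0.22  0.18  1.7  -0.    1.26  1.35] w 0.0526 F [-0.1 -0.2 -0.1] t 9.4
shift cur axes [ 0.1411  0.005  -0.2503] turn [-0.0007  0.     -0.003 ] angle 0.5  shift in final axes [ 0.141   0.0068 -0.2503] dist 0.22988134094446833
```

```bash
python3 -m crank '[[0.023,0,-0.0415,0,0,0,0.4],[0.0234,0,-0.0415,0,0,0,0.4],[0.0234,0,-0.0415,0,0,0,0.4],[0.0234,0,-0.0415,0,0,0,0.4],[0.0234,0,-0.0415,0,0,0,0.4],[0.023,0,-0.0415,0,0,0,0.4],[0,0,0,0,0,0,0.4],[0,0.03,0,0,0,0,0.4]]';python3 go.py .452 .198 .0475 -90
python3 - <<'E'
from h import *
d=grab("side"); cv2.imwrite("pics/side8c.png",cv2.resize(d["image"][200:360,160:320],None,fx=3.5,fy=3.5))
E
```

```text
time_s: 10.2
tool_pos: [0.4517, 0.1987, 0.128]
tool_rot: [0.004, 2.218, -2.217]
wrist_force: [1.4, 0.2, -0.6]
width: 0.0529
pos [0.4517 0.1987 0.128 ] yaw -89.9 y-axis [ 0.006  0.001 -1.   ] q [ 0.17  0.03  1.92 -0.    1.19  1.74] w 0.0529 F [ 1.4  0.2 -0.6] t 10.2
shift cur axes [0.0002 0.1007 0.0009] turn [ 0.0002  0.0007 -0.0019] angle 0.4  shift in final axes [-0.0004  0.1007  0.0008] dist 0.08054552726903218
```

View pics/side8c.png

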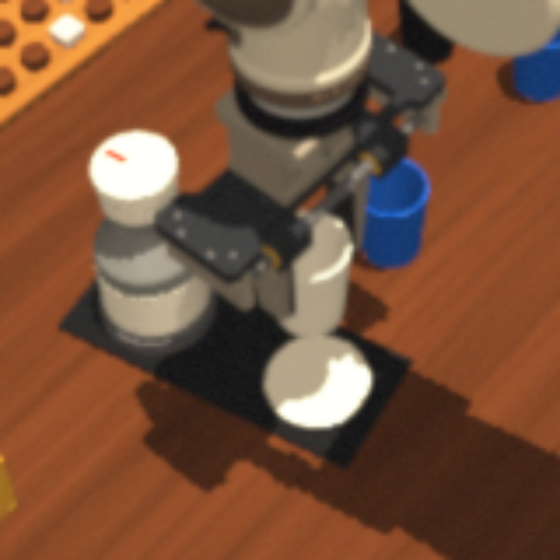

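```bash
python3 -m crank '[[0,0.04,0,0,0,0,0.4],[0,0.04,0,0,0,0,0.4],[0,0.008,0,0,0,0,0.4],[0,0,0,0,0,0,0.4],[0,0,0,0,0,0,0.4]]';python3 go.py .452 .198 .0475 -90
```

```text
time_s: 10.75
tool_pos: [0.451, 0.1976, 0.0571]
tool_rot: [0.002, 2.221, -2.221]
wrist_force: [0.5, 0.1, -0.9]
width: 0.0529
pos [0.451  0.1976 0.0571] yaw -90.0 y-axis [ 0.002  0.    -1.   ] q [ 0.17  0.13  1.96 -0.    1.04  1.74] w 0.0529 F [ 0.5  0.1 -0.9] t 10.75
shift cur axes [-0.0013  0.012  -0.0005] turn [ 0.0001 -0.0001 -0.0006] angle 0.1  shift in final axes [-0.0013  0.012  -0.0005] dist 0.009630734128332858
```

```bash
python3 -m crank '[[0,0.007,0,0,0,0,0.4],[0,0.003,0,0,0,0,0.4],[0,0.001,0,0,0,0,0.4],[0,0,0,0,0,0,0.4]]';python3 -m crank '[[0,0.0015,0,0,0,0,0.4],[0,0,0,0,0,0,0.4]]'
```

```text
time_s: 11.15
tool_pos: [0.4502, 0.1978, 0.0475]
tool_rot: [0.001, 2.221, -2.221]
wrist_force: [0.5, 0.3, 1.3]
width: 0.0528
time_s: 11.35
tool_pos: [0.451, 0.1981, 0.0472]
tool_rot: [0.002, 2.221, -2.22]
wrist_force: [-0.8, -0.0, 7.4]
width: 0.0526
```

```bash
python3 -m crank '[[0,-0.001,0,0,0,0,0.6],[0,0,0,0,0,0,0.75],[0,0,0,0,0,0,0.8],[0,-0.02,0,0,0,0,0.8],[0,-0.05,0,0,0,0,0.8],[0,-0.05,0,0,0,0,0.8],[0,-0.05,0,0,0,0,0.9],[0,-0.05,0,0,0,0,0.9]]';python3 go.py .589 -.2455 .225 -90
python3 - <<'E'
from m import *
d=grab("side"); cv2.imwrite("pics/side9c.png",cv2.resize(d["image"][200:360,160:320],None,fx=3.5,fy=3.5))
W=cloud(d).reshape(-1,3);q=W[(np.hypot(W[:,0]-.452,W[:,1]-.198)<.045)&(W[:,2]>.074)&(W[:,2]<.088)]
print(len(q),circ(q,.0255),np.percentile(q[:,2],[50,90]))
E
```

```text
time_s: 12.15
tool_pos: [0.4493, 0.1976, 0.2239]
tool_rot: [0.0, -2.221, 2.221]
wrist_force: [-0.2, -0.2, 0.3]
width: 0.0825
pos [0.4493 0.1976 0.2239] yaw -90.0 y-axis [-0. -0. -1.] q [ 0.17 -0.07  1.81 -0.    1.4   1.74] w 0.0825 F [-0.2 -0.2  0.3] t 12.15
shift cur axes [-0.1746 -0.0014  0.5539] turn [-0.     -0.      0.0002] angle 0.0  shift in final axes [-0.1746 -0.0014  0.5539] dist 0.4646272225776848
117 [0.45242142 0.19846542] [0.07822535 0.0805231 ]
```

View pics/side9c.png

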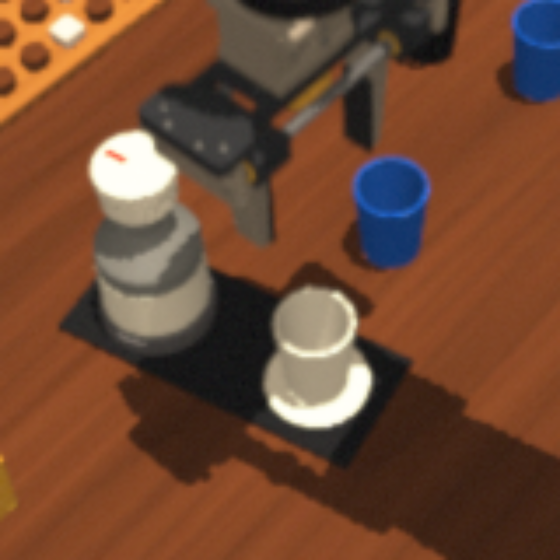

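The white cup is centred on its pad and released. Now the red cap.

```bash
python3 -m crank '[[-0.0147,0,0.0462,0,0,0,0.9],[-0.0147,0,0.0462,0,0,0,0.9],[-0.0147,0,0.0462,0,0,0,0.9],[-0.0147,0,0.0462,0,0,0,0.9],[-0.0147,0,0.0462,0,0,0,0.9],[-0.0147,0,0.0462,0,0,0,0.9],[-0.0147,0,0.0462,0,0,0,0.9],[-0.0147,0,0.0462,0,0,0,0.9]]'; python3 -m crank '[[-0.0147,0,0.0462,0,0,0,0.9],[-0.0147,0,0.0462,0,0,0,0.9],[-0.0147,0,0.0462,0,0,0,0.9],[-0.0147,0,0.0462,0,0,0,0.9],[0,0,0,0,0,0,0.9],[0,0,0,0,0,0,0.9],[0,0,0,0,0,0,0.9]]';python3 go.py .590 -.2455 .1408 -90
python3 - <<'E'
from h import *
d=grab("side"); cv2.imwrite("pics/side10c.png",cv2.resize(d["image"][70:230,230:390],None,fx=3.5,fy=3.5)); print((lambda c:c[:2]/c[2])(d["K"]@(d["view"][:3]@np.r_[get_state()["tool_pos"],1])))
d=grab("top"); cv2.imwrite("pics/top10c.png",cv2.resize(d["image"][130:290,270:430],None,fx=3.5,fy=3.5))
E
```

```text
time_s: 13.0
tool_pos: [0.544, -0.0995, 0.222]
tool_rot: [0.0, -2.221, 2.221]
wrist_force: [0.4, 0.3, -0.0]
width: 0.0826
time_s: 13.7
tool_pos: [0.5907, -0.2446, 0.2222]
tool_rot: [-0.002, 2.222, -2.22]
wrist_force: [-0.2, -0.3, 0.6]
width: 0.0826
pos [ 0.5907 -0.2446  0.2222] yaw -90.0 y-axis [-0.001  0.001 -1.   ] q [-0.58  0.32  1.39  0.    1.43  0.99] w 0.0826 F [-0.2 -0.3  0.6] t 13.7
shift cur axes [0.0008 0.1018 0.0012] turn [0.0003 0.0002 0.0002] angle 0.1  shift in final axes [0.0008 0.1018 0.0011] dist 0.08142121157163147
[318.68684676 127.6321481 ]
```

View pics/side10c.png

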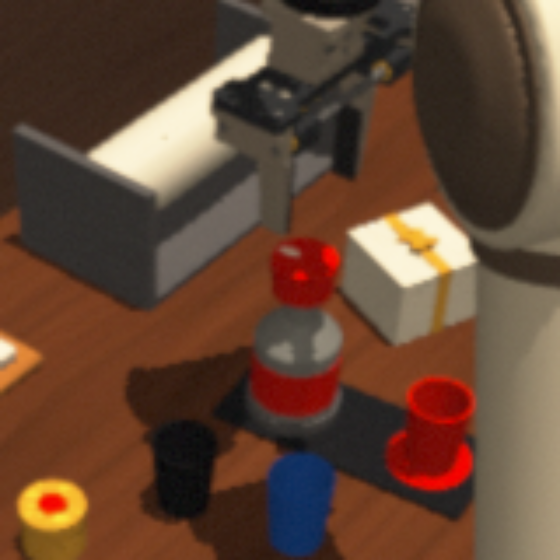

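View pics/top10c.png

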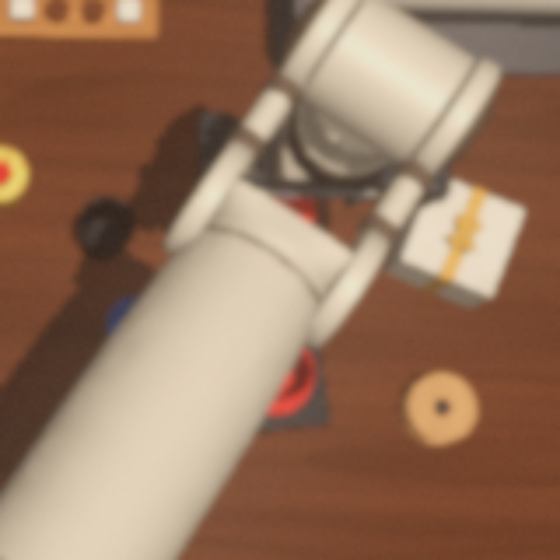

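```bash
python3 -m crank '[[0,0.03,0,0,0,0,0.9],[0,0.04,0.001,0,0,0,0.9],[0,0.02,0,0,0,0,0.9],[0,0.01,0,0,0,0,0.9],[0,0,0,0,0,0,0.9],[0,0,0,0,0,0,0.9]]';python3 go.py .591 -.2455 .1408 -90
python3 - <<'E'
from h import *
d=grab("side"); cv2.imwrite("pics/side11c.png",cv2.resize(d["image"][90:210,260:380],None,fx=4.5,fy=4.5))
E
```

```text
time_s: 14.4
tool_pos: [0.5917, -0.2468, 0.1441]
tool_rot: [0.002, 2.219, -2.222]
wrist_force: [-0.3, -0.5, -0.2]
width: 0.0828
pos [ 0.5917 -0.2468  0.1441] yaw -90.0 y-axis [ 0.002 -0.001 -1.   ] q [-0.58  0.38  1.47  0.    1.29  0.99] w 0.0828 F [-0.3 -0.5 -0.2] t 14.4
shift cur axes [ 0.0009  0.0041 -0.0017] turn [-0.0004  0.0001 -0.0006] angle 0.1  shift in final axes [ 0.0009  0.0041 -0.0017] dist 0.0035863615800112245
```

View pics/side11c.png

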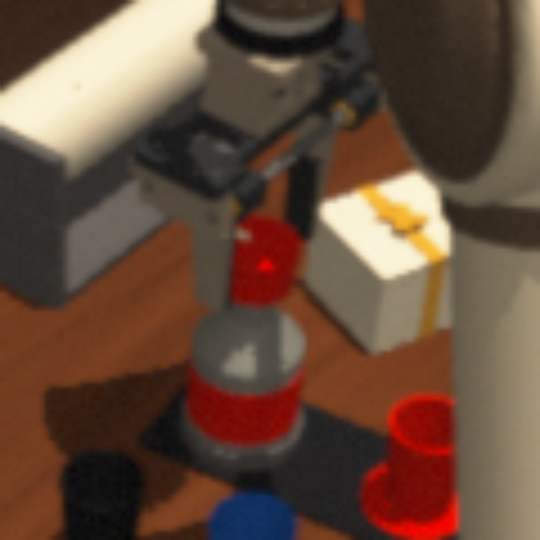

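```bash
python3 -m crank '[[0.0005,0.003,-0.001,0,0,0,0.9],[0,0,0,0,0,0,0.3],[0,0,0,0,0,0,0.3],[0,0,0,0,0,0,0.3],[0,0,0,0,0,0,0.3],[0,0,0,0,0,0,0.3]]' 10;python3 go.py .591 -.2455 .1408 -90
```

```text
time_s: 15.05
tool_pos: [0.5906, -0.2458, 0.1403]
tool_rot: [0.0, 2.221, -2.221]
wrist_force: [0.5, 0.8, 0.6]
width: 0.0538
pos [ 0.5906 -0.2458  0.1403] yaw -90.0 y-axis [ 0. -0. -1.] q [-0.58  0.38  1.48  0.    1.28  0.99] w 0.0538 F [0.5 0.8 0.6] t 15.05
shift cur axes [-0.0005 -0.0006 -0.0004] turn [-0. -0. -0.] angle 0.0  shift in final axes [-0.0005 -0.0006 -0.0004] dist 0.0007300240775724974
```

Centred, with almost no side force. I'll grip hard and press.

```bash
python3 -m crank '[[0,0,0,0,0,0,0.3],[0,0,0,0,0,0,0.3],[0,0.004,0,0,0,0,0.3],[0,0.003,0,0,0,0,0.3],[0,0.002,0,0,0,0,0.3],[0,0,0,0,0,0,0.3],[0,0,0,0,0,0,0.3]]' 45;python3 go.py .591 -.2455 .1340 -90
```

```text
time_s: 15.75
tool_pos: [0.5907, -0.2459, 0.1346]
tool_rot: [0.0, 2.221, -2.222]
wrist_force: [-3.5, 1.3, 9.8]
width: 0.0527
pos [ 0.5907 -0.2459  0.1346] yaw -90.0 y-axis [ 0.    -0.001 -1.   ] q [-0.58  0.39  1.48 -0.    1.27  0.99] w 0.0527 F [-3.5  1.3  9.8] t 15.75
shift cur axes [-0.0004  0.0008 -0.0005] turn [-0.0002  0.     -0.0001] angle 0.0  shift in final axes [-0.0004  0.0008 -0.0005] dist 0.0008055573618672141
```

Pressed 5.7 mm, and 9.8 N matches the spring. Now turning counter-clockwise, which is negative about tool y.

```bash
python3 -m crank '[[0,0.001,0,0,-0.02,0,0.3],[0,0,0,0,-0.03,0,0.3],[0,0,0,0,-0.03,0,0.3],[0,0,0,0,-0.03,0,0.3],[0,0,0,0,0,0,0.3]]';python3 go.py .591 -.2455 .1340 -24
```

```text
time_s: 16.25
tool_pos: [0.5921, -0.2467, 0.1348]
tool_rot: [-0.353, 2.028, -2.034]
wrist_force: [0.6, 0.0, 8.0]
width: 0.053
pos [ 0.5921 -0.2467  0.1348] yaw -70.1 y-axis [ 0.004 -0.003 -1.   ] q [-0.58  0.39  1.48  0.    1.27  0.64] w 0.053 F [0.6 0.  8. ] t 16.25
shift cur axes [ 0.0008  0.0009 -0.002 ] turn [-0.0016 -0.256  -0.0004] angle 46.1  shift in final axes [-0.0008  0.0009 -0.0019] dist 0.0018500722055909483
```

```bash
python3 -m crank '[[0,0.002,0,0,-0.02,0,0.3],[0,0,0,0,-0.03,0,0.3],[0,0,0,0,-0.03,0,0.3],[0,0,0,0,-0.03,0,0.3],[0,0,0,0,0,0,0.3]]';python3 go.py .591 -.2455 .1340 -24
python3 -c "
from h import *;print(get_state()['moment'])
d=grab('side'); cv2.imwrite('pics/side12c.png',cv2.resize(d['image'][90:210,260:380],None,fx=4.5,fy=4.5))"
```

```text
time_s: 16.75
tool_pos: [0.5925, -0.2469, 0.1336]
tool_rot: [-0.653, 1.814, -1.823]
wrist_force: [0.1, -0.1, 9.5]
width: 0.0531
pos [ 0.5925 -0.2469  0.1336] yaw -50.3 y-axis [ 0.005 -0.003 -1.   ] q [-0.58  0.39  1.48  0.    1.26  0.29] w 0.0531 F [ 0.1 -0.1  9.5] t 16.75
shift cur axes [ 0.0003 -0.0005 -0.0026] turn [-0.0019 -0.146  -0.0002] angle 26.3  shift in final axes [-0.0009 -0.0005 -0.0024] dist 0.0020959040673343
[-0.01193886  0.05400015  0.02193084]
```

View pics/side12c.png

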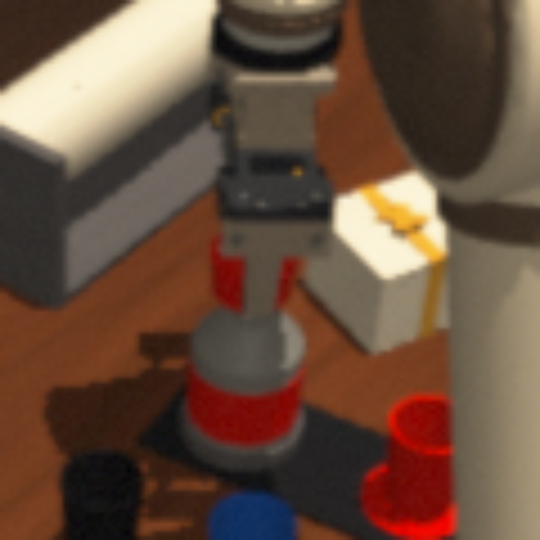

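```bash
python3 -m crank '[[0,0,0,0,-0.03,0,0.3],[0,0,0,0,-0.03,0,0.3],[0,0,0,0,-0.03,0,0.3],[0,0,0,0,-0.03,0,0.3],[0,0,0,0,-0.03,0,0.3],[0,0,0,0,0,0,0.3]]';python3 go.py .591 -.2455 .1340 -24;python3 -c "
from h import *;print(get_state()['moment'])"
```

```text
time_s: 17.4
tool_pos: [0.5925, -0.247, 0.1336]
tool_rot: [-0.986, 1.496, -1.506]
wrist_force: [0.1, -0.5, 8.8]
width: 0.053
pos [ 0.5925 -0.247   0.1336] yaw -23.3 y-axis [ 0.005 -0.003 -1.   ] q [-0.58  0.39  1.48  0.    1.26 -0.18] w 0.053 F [ 0.1 -0.5  8.8] t 17.4
shift cur axes [-0.001  -0.0005 -0.0024] turn [-0.0019  0.004   0.0003] angle 0.8  shift in final axes [-0.0009 -0.0005 -0.0025] dist 0.0021458706645776774
[-0.03177433 -0.09689641 -0.03235501]
```

66.7° turned with the cap still pressed. I'll lift gently and watch the force.

```bash
python3 -m crank '[[0,-0.004,0,0,0,0,0.3],[0,-0.005,0,0,0,0,0.3],[0,-0.005,0,0,0,0,0.3],[0,0,0,0,0,0,0.3]]';python3 go.py .591 -.2455 .2340 -24
python3 -c "
from h import *
d=grab('side'); cv2.imwrite('pics/side13c.png',cv2.resize(d['image'][90:210,260:380],None,fx=4.5,fy=4.5))"
```

```text
time_s: 17.8
tool_pos: [0.5905, -0.2458, 0.1419]
tool_rot: [-0.987, 1.503, -1.503]
wrist_force: [-0.2, -0.1, -0.6]
width: 0.0529
pos [ 0.5905 -0.2458  0.1419] yaw -23.4 y-axis [ 0. -0. -1.] q [-0.58  0.38  1.47  0.    1.29 -0.17] w 0.0529 F [-0.2 -0.1 -0.6] t 17.8
shift cur axes [-0.0005 -0.1152  0.0004] turn [-0.      0.0033  0.    ] angle 0.6  shift in final axes [-0.0005 -0.1152  0.0004] dist 0.09213921693376817
```

View pics/side13c.png

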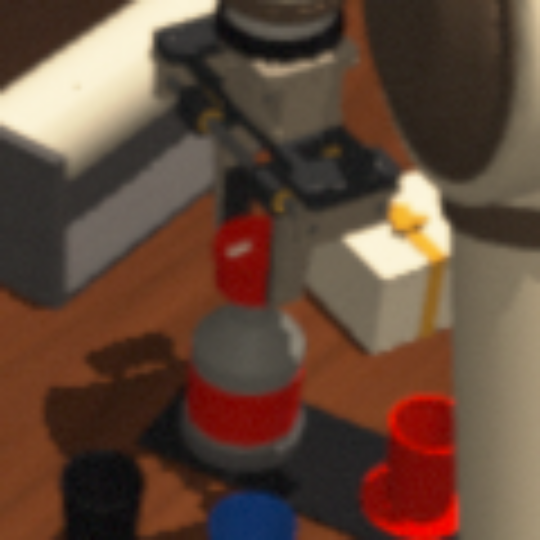

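The force dropped to about zero above the closed height, so the cap is free, and its white mark has turned. Lifting straight up to 8 cm.

```bash
python3 -m crank '[[0,-0.008,0,0,0,0,0.3],[0,-0.015,0,0,0,0,0.3],[0,-0.025,0,0,0,0,0.3],[0,-0.03,0,0,0,0,0.3],[0,-0.025,0,0,0,0,0.3],[0,-0.017,0,0,0,0,0.3],[0,0,0,0,0,0,0.3],[0,0,0,0,0,0,0.3]]';python3 go.py .591 -.2455 .240 -24
python3 - <<'E'
from m import *
d=grab("side"); cv2.imwrite("pics/side14.png",d["image"]); cv2.imwrite('pics/side14c.png',cv2.resize(d['image'][60:220,240:400],None,fx=3.5,fy=3.5))
W=cloud(d); H,S,V=col(d); k=((H<8)|(H>172))&(S>170)&(V>70)
p=W[k]; p=p[(np.hypot(p[:,0]-.59,p[:,1]+.246)<.05)&(p[:,2]>.18)]; print(len(p),"cap z range",np.percentile(p[:,2],[2,98]),p.mean(0))
t=grab("top"); cv2.imwrite("pics/top14.png",t["image"])
P=np.vstack([cloud(d).reshape(-1,3),cloud(t).reshape(-1,3)])
for nm,x,y,z in [("redcup",.463,-.264,.079),("whitecup",.452,.198,.079),("blueL",.49,.073,.07),("black",.594,-.099,.07),("tin",.622,.002,.045),("wbox",.582,-.421,.07),("whitecap",.578,.2235,.1655)]:
    q=P[(np.hypot(P[:,0]-x,P[:,1]-y)<.045)&(abs(P[:,2]-z)<.006)]; print(nm,len(q),np.round(q.mean(0),3))
E
```

```text
time_s: 18.65
tool_pos: [0.5903, -0.2456, 0.2374]
tool_rot: [-0.988, 1.504, -1.503]
wrist_force: [-0.5, -0.1, -0.4]
width: 0.0529
pos [ 0.5903 -0.2456  0.2374] yaw -23.4 y-axis [-0.001  0.    -1.   ] q [-0.58  0.31  1.37 -0.    1.46 -0.17] w 0.0529 F [-0.5 -0.1 -0.4] t 18.65
shift cur axes [-0.0005 -0.0033  0.0008] turn [ 0.0003  0.0033 -0.    ] angle 0.6  shift in final axes [-0.0005 -0.0033  0.0008] dist 0.0027340848503357488
233 cap z range [0.2324185  0.26518354] [ 0.59291456 -0.23238149  0.25491965]
redcup 110 [ 0.459 -0.266  0.077]
whitecup 185 [0.452 0.198 0.078]
blueL 163 [0.49  0.073 0.069]
black 143 [ 0.594 -0.099  0.069]
tin 383 [0.642 0.003 0.045]
wbox 836 [ 0.582 -0.421  0.07 ]
whitecap 636 [0.578 0.225 0.165]
```

View pics/side14c.png

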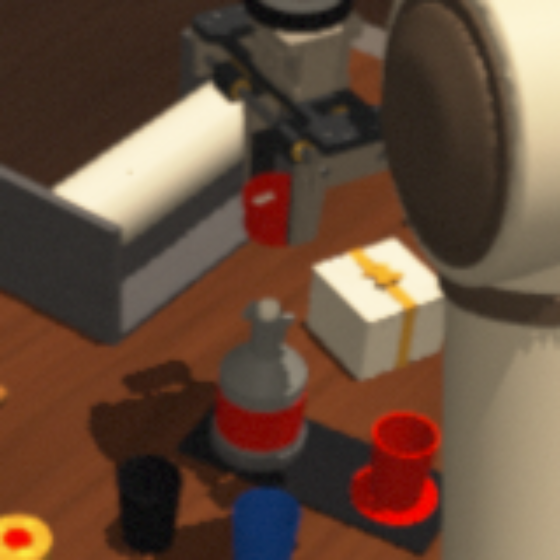

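View pics/top14.png

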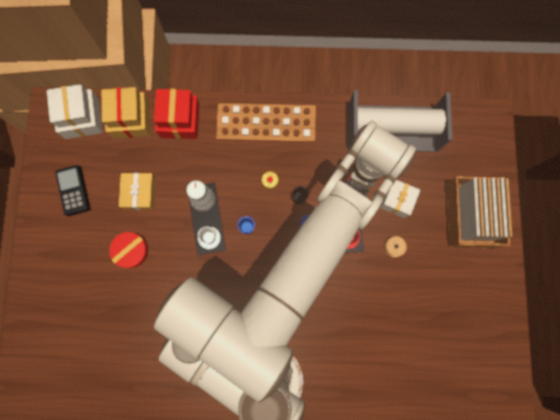

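The cap is held level. Its underside is at about z 0.232, roughly 8 cm above the 0.1535 spout tip. The open spout shows at (268,310) in the crop, and the gold tin is unmoved at (270,180). Handing in.

```bash
python3 -c "
from plant import ctrl,get_state
s=get_state(); print(s['width'],max(abs(v) for v in s['joint_velocities'])); print(ctrl.job_done())"
```

```text
0.0529553821929501 0.0039320985588122605
the job is handed in; nothing more can be done
None
```

I stood each cup on the pad of its own colour and let go. Then I pressed the red cap down about 6 mm (8–10 N), turned it 66.7° counter-clockwise and lifted it free. I handed the job in at about 19 s of the 72 s allowed, with the cap held in a 45 N grip; the hand-in reports no verdict.

**Last checks:**
- **Red cap:** level, with its underside at about z 0.232, roughly 8 cm above the open spout. The gripper is within 1–2 mm of the estimated bottle axis and still.
- **Cups:** both upright on their pads. Each cup's measured centre was within about 5 mm of the pad centre.
- **White cap:** still at its closed height of 0.165.
- **Bystanders:** the gold tin and white gift box measured or appeared unmoved. I compared the gold box, round tin and ribbon spool only by eye in the top view, and they looked unmoved.

**Disagreements:** the two cameras differed by about 4 mm in x, so I used averages. The tin's averaged depth x read 0.642 against 0.622–0.631 at the start. I put that down to which points were averaged, since it sits at the same pixel in the top view.

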